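Make up two putter orders in a club workshop

TASK

Make up two putter orders from the four loose parts lying on the black mat. First order: swing the lid of the grey kit box up until it stands upright, lay the plain blade head in the box's larger bay and the large round weight in its smaller bay, then lower the lid fully shut. Second order, in the open wooden tray (before or after the first): the winged mallet head in the larger bay and the small round weight in the smaller bay; every part sits flat on the floor of its bay, sole down, and the bottle and the tape roll stay where they are.

Things in the scene. Friction and masses are not known exactly. Their poses are not given: they have to be found in the camera images.
- blade_head: Blade putter head, one plain bright steel bar 24 (x) by 100 (y) by 24 mm (z), lying sole down, with a short round neck 13 mm in diameter standing on it at y = +38 mm, its top 42 mm above the sole. 0.34 kg. Origin: centre of the underside; z up, y along the bar. Best gripped across the 24 mm at the origin. The 100 mm bar fits the larger bay of the kit box along or across.
- mallet_head: Fork-shaped mallet putter head, 60 (x) by 90 (y) mm, 24 mm high: a face bar 16 by 90 mm on the +x side, a dark middle block and two wings to -x. Grip its flat neck, 12 (x) by 20 mm (y), standing at x = +4 mm, y = 0 over the centre of mass, up to 55 mm above the sole. 0.32 kg. Origin: centre of the underside of the outline; z up. Fits the tray's larger bay only with its 90 mm along the tray's y.
- large_weight: Large round steel weight, a disc 44 mm in diameter and 16 mm high with a dark dot on top, lying flat. 0.17 kg. Origin: centre of the underside; z up.
- small_weight: Small round steel weight, a disc 28 mm in diameter and 14 mm high with a dark dot on top, lying flat. 0.06 kg. Origin: centre of the underside; z up.
- kitbox: Fixed grey box, outside 130 (x) by 190 (y) by 60 mm without its black lid; walls, floor 5 mm. Origin: centre of underside, x away from the robot, y left, z up. A divider, 4 mm thick, top at z = 30 mm, centred on y = -28 mm, parts a larger bay (y -26 to +90 mm) from a smaller (y -90 to -30 mm); both x -60 to +60 mm, floors at z = 5 mm.
- kitbox_lid (a joint): Lid angle in rad: 0 shut, 1.57 upright, stop at 1.9; it swings up and away from the robot. Starts shut or ajar. Hinge line along the box's y at x = +65, z = 60.5 mm in the box's frame. Panel 130 by 190 by 8 mm, 0.15 kg; upright, its edge is 190 mm above the table. The hinge is stiff (0.16 N m friction): the lid stays at any angle it is left; 2 to 3 N at the handle moves it.
- kitbox_lid_handle (a point): Middle of the lid's bar handle: round steel bar, 11 mm thick, 95 mm long, parallel to the hinge, 35 mm off the lid's face on posts near its ends (70 mm clear between). Lid shut: at x = -51, y = 0, z = 103.5 mm in the box's frame (116 mm before, 43 mm above the hinge line). The bar can turn between pads pinching it from above, so the tool may stay vertical as the lid swings.
- tray: Fixed open plywood tray, outside 94 (x) by 172 (y) by 25 mm; walls, floor 5 mm. Origin: centre of underside, x away from the robot, y left, z up. A divider, 4 mm thick, top at z = 20 mm, centred on y = -33 mm, parts a larger bay (y -31 to +81 mm) from a smaller (y -81 to -35 mm); both x -42 to +42 mm, floors at z = 5 mm.
- glue_bottle: Bystander: a white bottle with a red cap, 44 mm in diameter, 100 mm high, standing. Origin: centre of the underside.
- tape_roll: Bystander: a roll of pale tape lying flat, 90 mm in diameter, 24 mm high. Origin: centre of the underside.
Mind the look-alikes: they are no part of the job. Several things have the shape of the blade_head; the one meant has the colours described above.

How it is judged:
On the way, in this order (a step that is already met when the one before it is completed fails the run):
1. the lid of the kit box stands open (past 1.2 rad) (value of joint kitbox_lid above 1.2 rad), for 0.2 s.
2. the blade head and the large weight lie flat in their bays of the kit box and the lid is shut over them (x of blade_head in the frame of kitbox between -0.055 and 0.055 m and y of blade_head in the frame of kitbox between -0.022 and 0.086 m and z of blade_head in the frame of kitbox between 0 and 0.011 m and angle between each of blade_head, large_weight's own z axis and vertical below 0.12 rad and x of large_weight in the frame of kitbox between -0.055 and 0.055 m and y of large_weight in the frame of kitbox between -0.086 and -0.034 m and z of large_weight in the frame of kitbox between 0 and 0.011 m and value of joint kitbox_lid below 0.06 rad), for 0.2 s.
At the end, for the whole second after the job is handed in: Blade head in the larger, large weight in the smaller bay of the kit box; mallet head in the larger, small weight in the smaller bay of the tray: each between its bay's walls, within 6 mm of the floor, tilted under 0.12 rad. Lid below 0.06 rad; all at rest (all of step 2 and x of mallet_head in the frame of tray between -0.042 and 0.042 m and y of mallet_head in the frame of tray between -0.02 and 0.07 m and z of mallet_head in the frame of tray between 0 and 0.011 m and angle between each of mallet_head, small_weight's own z axis and vertical below 0.12 rad and x of small_weight in the frame of tray between -0.042 and 0.042 m and y of small_weight in the frame of tray between -0.081 and -0.035 m and z of small_weight in the frame of tray between 0 and 0.011 m and linear speed of each of blade_head, large_weight, mallet_head, small_weight below 0.02 m/s); the robot touches nothing.
It fails at once if the bottle is moved more than 30 mm (distance of glue_bottle from where it was at the start of the episode above 0.03 m).
It fails at once if the tape roll is moved more than 30 mm (distance of tape_roll from where it was at the start of the episode above 0.03 m).
It also fails if it takes over 139 s, if anything falls off the work surface, if the arm or the gripper's body presses on something with over 40 N, if the wrist force passes 120 N, or if a joint passes its speed limit or range.

ROBOT

A 6-joint arm with a two-finger parallel gripper is mounted at the origin on the work surface. World frame = base frame: x ahead of the robot, y to its left, z up, the work surface at z = 0. Lengths are in m, angles in rad, forces in N, time in s.
With the tool pointing down it reaches from about 0.225 to 0.875 m from the base axis. Payload 3.4 kg.
Tool frame: the origin (TCP) lies at the very end of the fingers, on their centre line; the grasp point (between the pads) lies 19 mm behind it; z points along the fingers, y is the line along which they close (so a half turn about z gives the same grasp; the last joint's range is limited). The gripper opens to 85 mm and grips with 20 to 120 N. Pads are 22 mm wide; open, the fingers measure 114 mm over their backs; the gripper's body (76 mm by 85 mm) begins 54 mm behind the grasp point. The pads swing forward as they close: fully open they stand 13 mm farther back than shut.
Start: joints at [1.149, 0.276, 1.505, -0, 1.361, -0.121], TCP at [0.17, 0.549, 0.231] pointing down, gripper open.
Joint ranges: [-2.89, 2.89], [-0.75, 2.08], [0.22, 2.7], [-1.18, 4.32], [0.11, 2.71], [-2.7, 2.7]. Speed limits (rad/s): [2.57, 2.57, 3.14, 3.14, 3.14, 3.14].

INTERFACE

Orientations are given as a unit quaternion [w, x, y, z].
In Python, from rig import manip, eyes gives the robot as it stands.
- The arm moves only by the tool servo_tool, never from a script. Its argument "series" is text: rows parted by semicolons, each of 7 numbers parted by spaces: the shift along the tool's x, y, z in m, then the turn, a rotation vector about the tool's x, y, z in degrees, then the closure, from 0 (fully open) to 1 (shut). In form: dx dy dz ax ay az fingers; .... A call has 1 to 5 rows; each row is the pose to reach, as a shift and turn from the pose commanded when the call began, along the tool's axes at that moment; what a row does not reach only later rows make up. A row lasts 1/10 s, in which the tool goes at most 50 mm and 8.59 degrees, less where a joint would pass 70% of its speed; a pose out of reach is approached as far as the arm can. A call with a gripper value outside its range is refused whole. The fingers move at their own pace and stop on an object; "squeeze" is the grip in N (left out, the last holds). Time passes only in rows, so rows that repeat a pose let the fingers close. It gives the time, the measured TCP pose, the force, the opening and the grip force at its end, in the units of the state.
- manip.get_state(): the state, without advancing time (a new reading comes with each control period).
- eyes.get_image(name): name is "scene" or "top"; returns the picture (400x640x3 uint8, red, green, blue); there is no depth.
- eyes.camera_info(name): a dict with "fx", "fy", "cx", "cy" (pixels), "eye" and "orientation" of the camera in the world. Camera axes: x right, y down, z forward; pixel columns grow to the right and rows downward; lengths in m; the calibration is good to about 2 mm. A picture is of the moment at which its call begins. camera_info takes no time and is no camera call.
- manip.sign_off(): hands the job in; it is judged then, once.
The state is a dict: "clock": time; "qpos": joint angles; "qd": joint speeds; "effort": joint torques, N m; "position": TCP position; "ee_rot": TCP orientation; "contact_force": force on the tool from outside, world axes, zero at the start; "moment": the same for the moment, N m; "width": finger opening in m; "gripper_force": force on a finger pad.
Only numpy, scipy, OpenCV 4.12 (cv2) and the standard library are available. Lean on these libraries where they do the work, as an engineer would, in place of code of your own. Each camera call takes 0.05 s, during which the arm holds its last target. There are 200 camera calls.

## Working session

There is one attempt and no reset: what is moved stays moved. The work goes in short steps, Python scripts to look and compute and a tool call to move; the robot and the scene stay as the last step left them, time stands still between calls to the robot, and variables do not carry over. Pictures are saved under pics/ and viewed, at most 18 in all, crops included, and the job is handed in when it is done.

Besides the shell and the picture viewer there is one more tool, called after "Call:" as name(argument=value, ...) on one line, values as JSON. servo_tool: Moves the arm, as the interface text tells. Its arguments: {"type":"object","properties":{"series":{"type":"string"},"squeeze":{"type":"number"}},"required":["series"]}

```bash
mkdir -p pics
cat > h.py <<'E'
import numpy as np, cv2
from scipy.spatial.transform import Rotation as R
from rig import manip, eyes
def rot(q): return R.from_quat([q[1],q[2],q[3],q[0]])
def snap(n,f):
    im=eyes.get_image(n); cv2.imwrite('pics/'+f,im[:,:,::-1]); return im
def ray(n,u,v):
    c=eyes.camera_info(n); d=rot(c['orientation']).apply([(u-c['cx'])/c['fx'],(v-c['cy'])/c['fy'],1]); return np.array(c['eye']),d
def pt(n,u,v,z):
    e,d=ray(n,u,v); return e+d*(z-e[2])/d[2]
E
python3 - <<'E'
from h import *
for n in('scene','top'): snap(n,n+'0.png'); print(eyes.camera_info(n))
print(manip.get_state())
E
```

```text
{'fx': 428.68080556137915, 'fy': 428.68080556137915, 'cx': 323.4108055795294, 'cy': 197.82113175847118, 'eye': array([ 1.14543237, -0.20776148,  0.7793529 ]), 'orientation': array([-0.30128417,  0.72716302,  0.56915202, -0.23775571])}
{'fx': 439.1867752599234, 'fy': 439.1867752599234, 'cx': 327.4742582027367, 'cy': 195.4482746717099, 'eye': array([ 0.32011958, -0.0393515 ,  1.20336439]), 'orientation': array([ 0.05152973, -0.70161774,  0.70864935, -0.0537897 ])}
{'clock': 0.1, 'qpos': array([ 1.14896869e+00,  2.76532198e-01,  1.50599461e+00, -6.26145778e-07,
        1.36069881e+00, -1.20996621e-01]), 'qd': array([-0.00039744, -0.00138322, -0.00305533, -0.00098228,  0.00033249,
       -0.00021798]), 'effort': array([ 8.74170237e-04, -4.17696190e+01, -2.46406657e+01, -1.24442381e-04,
        6.02483691e-03, -7.24060044e-06]), 'position': array([0.17019279, 0.54874979, 0.23053071]), 'ee_rot': array([-2.18598118e-04,  1.49848847e-01,  9.88708580e-01, -7.86677647e-04]), 'contact_force': array([ 0.30165198,  0.57027253, -0.0235505 ]), 'moment': array([0.05544211, 0.02148935, 0.01304262]), 'gripper_force': 0.0, 'width': 0.0853964806545038}
```

View pics/scene0.png

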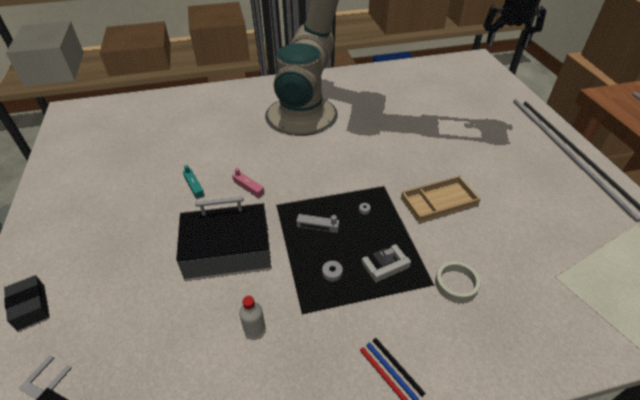

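View pics/top0.png

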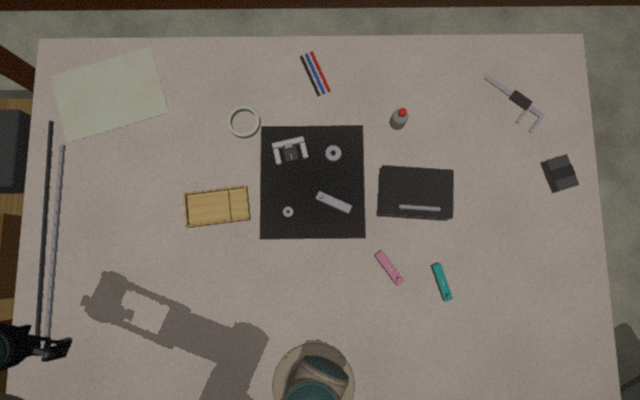

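The scene view shows the mat with the four parts, the kit box (≈225,240), the tray (≈440,200), the bottle (250,315) and the tape (457,282). In the top view the parts are: mallet (290,150), large weight (333,153), small weight (288,211), blade (334,202), box (416,192) and tray (217,206).

Run:
```python
from h import *
im=cv2.imread('pics/top0.png')
cv2.imwrite('pics/topc.png',cv2.resize(im[100:245,175:375],None,fx=4,fy=4,interpolation=cv2.INTER_CUBIC))
cv2.imwrite('pics/topd.png',cv2.resize(im[95:235,365:475],None,fx=4,fy=4,interpolation=cv2.INTER_CUBIC))
g=cv2.cvtColor(im,cv2.COLOR_BGR2GRAY)
m=np.zeros_like(g); m[128:236,263:362]=(g[128:236,263:362]>70)*255
cs,_=cv2.findContours(m,0,2)
for c in cs:
    if cv2.contourArea(c)<20: continue
    r=cv2.minAreaRect(c); print('part',cv2.contourArea(c),r, pt('top',*r[0],0.015).round(4))
h=cv2.cvtColor(im,cv2.COLOR_BGR2HSV)
m=cv2.inRange(h,(8,70,60),(30,255,255)); m[:,:175]=0;m[:,260:]=0
c=max(cv2.findContours(m,0,2)[0],key=cv2.contourArea); r=cv2.minAreaRect(c)
print('tray',r,[pt('top',*p,0.025).round(4) for p in cv2.boxPoints(r)])
m=np.zeros_like(g); m[155:230,370:465]=(g[155:230,370:465]<65)*255
c=max(cv2.findContours(m,0,2)[0],key=cv2.contourArea); r=cv2.minAreaRect(c)
print('box',r,cv2.approxPolyDP(c,3,True)[:,0].tolist())
```

```text
part 80.0 ((287.5000305175781, 211.50003051757812), (9.899494171142578, 9.899494171142578), 45.0) [0.4555 0.0651 0.015 ]
part 300.5 ((333.3905944824219, 201.7440643310547), (37.06675720214844, 9.47121810913086), 24.145544052124023) [ 0.481 -0.06   0.015]
part 188.0 ((333.0, 152.5), (15.0, 16.0), 90.0) [ 0.619  -0.0606  0.015 ]
part 376.0 ((289.4775085449219, 149.73594665527344), (22.6358585357666, 33.72892761230469), 77.00537872314453) [0.6281 0.0602 0.015 ]
tray ((215.93043518066406, 205.96058654785156), (34.96816635131836, 65.2013931274414), 82.64761352539062) [array([0.5083, 0.3523, 0.025 ]), array([0.5295, 0.1774, 0.025 ]), array([0.4347, 0.1637, 0.025 ]), array([0.414 , 0.3367, 0.025 ])]
box ((415.49420166015625, 192.5933837890625), (75.04108428955078, 50.02738571166992), 3.5763344764709473) [[382, 166], [378, 215], [451, 217], [451, 170]]
```

View pics/topc.png

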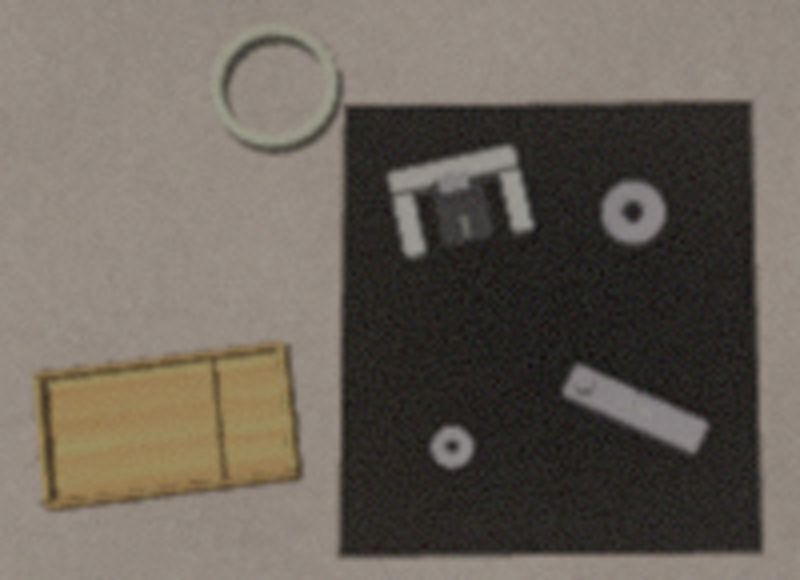

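View pics/topd.png

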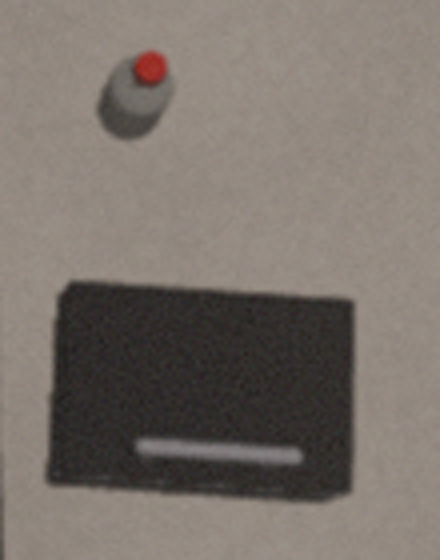

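The crops show: mallet with its face bar up and neck (light patch) at crop (455,182); blade neck at (583,384), i.e. the +y end points up-left; divider of the tray at (218,420), smaller bay to the right; box handle from (137,446) to (302,457).

```bash
cat >> h.py <<'E'
def tri(a,b):
    (p,d),(q,e)=ray('top',*a),ray('scene',*b)
    s=np.linalg.lstsq(np.c_[d,-e],q-p,rcond=None)[0]
    A,B=p+d*s[0],q+e*s[1]; return (A+B)/2, np.linalg.norm(A-B)
def bigc(m,box):
    x0,x1,y0,y1=box; k=np.zeros(m.shape,np.uint8); k[y0:y1,x0:x1]=m[y0:y1,x0:x1]*255
    return max(cv2.findContours(k,0,2)[0],key=cv2.contourArea)
def cen(c):
    M=cv2.moments(c); return M['m10']/M['m00'],M['m01']/M['m00']
E
python3 - <<'E'
from h import *
t=cv2.imread('pics/top0.png'); s=cv2.imread('pics/scene0.png')
g=t.max(2); gs=s.max(2).astype(int)
c=bigc(g>80,(390,447,196,214)); rt=cv2.minAreaRect(c); print('handle top',rt)
bt=cv2.boxPoints(rt); bt=bt[np.argsort(bt[:,0])]; L,Rr=(bt[0]+bt[1])/2,(bt[2]+bt[3])/2
for z in(.1035,.12): a,b=pt('top',*L,z),pt('top',*Rr,z); print(z,a.round(4),b.round(4),np.linalg.norm(a-b),'yaw',np.degrees(np.arctan2(-(a-b)[0],(a-b)[1])))
# scene handle and objects
cv2.imwrite('pics/sc1.png',cv2.resize(s[160:300,165:365],None,fx=4,fy=4,interpolation=cv2.INTER_CUBIC))
cv2.imwrite('pics/sc2.png',cv2.resize(s[170:310,345:490],None,fx=4,fy=4,interpolation=cv2.INTER_CUBIC))
# bright parts in top, precise
for n,b,z in(('small',(280,296,204,220),.014),('large',(322,344,142,164),.016),('blade',(310,356,185,217),.024)):
    c=bigc(g>80,b); print(n,cv2.contourArea(c),cv2.minAreaRect(c)[2],pt('top',*cen(c),z).round(4))
a=[pt('top',175+x/4,100+y/4,z).round(4) for x,y,z in((583,384,.042),(455,182,.055),(388,184,.024),(514,157,.024),(415,255,.024),(530,230,.024),(566,393,.024),(577,363,.024),(710,426,.024),(696,455,.024))]
print(*a,sep='\n')
print('traydiv',pt('top',175+214/4,100+358/4,.02),pt('top',175+225/4,100+478/4,.02))
print('tape',pt('top',175+276/4,100+88/4,.02),'bottle',pt('top',365+150/4,95+66/4,.1))
for x,y in((70,282),(354,300),(352,493),(48,484)): print('lid',pt('top',365+x/4,95+y/4,.0685).round(4))
E
```

```text
handle top ((419.47589111328125, 207.4103546142578), (41.16413879394531, 4.051819801330566), 3.3664608001708984)
0.1035 [ 0.4561 -0.2238  0.1035] [ 0.4489 -0.3273  0.1035] 0.10373740070225121 yaw -3.959495701240532
0.12 [ 0.454 -0.221  0.12 ] [ 0.447 -0.323  0.12 ] 0.10218114783027403 yaw -3.959495701240524
small 72.0 90.0 [0.4558 0.0651 0.014 ]
large 175.5 90.0 [ 0.6186 -0.0601  0.016 ]
blade 289.0 24.227745056152344 [ 0.4799 -0.06    0.024 ]
[ 0.4932 -0.026   0.042 ]
[0.6294 0.0589 0.055 ]
[0.6368 0.1077 0.024 ]
[0.6552 0.0207 0.024 ]
[0.5865 0.0888 0.024 ]
[0.6033 0.0098 0.024 ]
[ 0.4898 -0.0142  0.024 ]
[ 0.5104 -0.0218  0.024 ]
[ 0.4663 -0.1114  0.024 ]
[ 0.4467 -0.1016  0.024 ]
traydiv [0.5168919  0.22584178 0.02      ] [0.4346909  0.21650535 0.02      ]
tape [0.7075907  0.18702005 0.02      ] bottle [ 0.70602264 -0.24230204  0.1       ]
lid [ 0.5691 -0.19    0.0685]
lid [ 0.5552 -0.377   0.0685]
lid [ 0.4275 -0.3689  0.0685]
lid [ 0.4354 -0.1718  0.0685]
```

View pics/sc1.png

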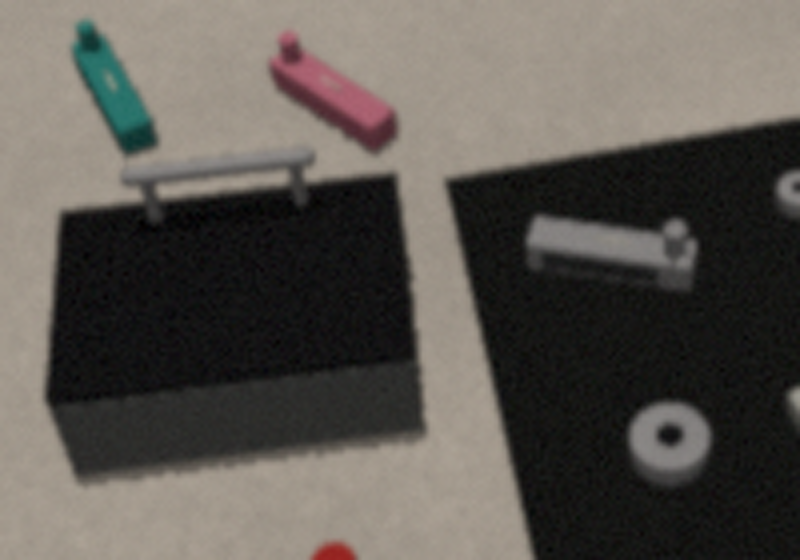

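View pics/sc2.png

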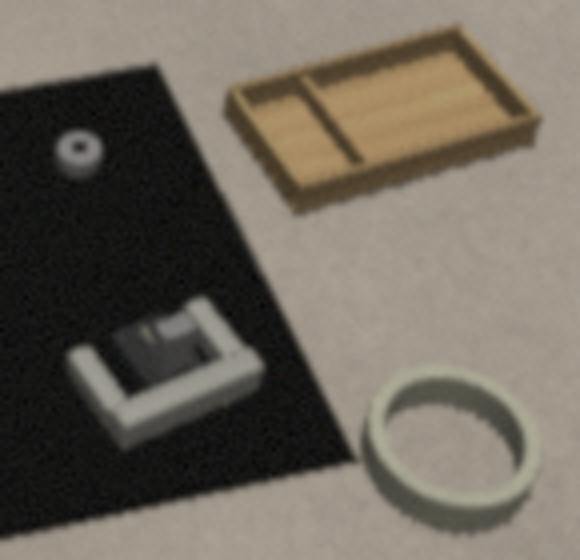

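In the scene crop the lid's four top corners are at (63,212), (395,177), (413,358), (50,400) and the handle at (122,178)–(313,156); the second crop shows the mallet neck at (178,326) and the tray corners. Triangulate.

Run:
```python
from h import *
T=lambda x,y:(365+x/4,95+y/4); S=lambda x,y:(165+x/4,160+y/4)
U=lambda x,y:(175+x/4,100+y/4); V=lambda x,y:(345+x/4,170+y/4)
def f(n,a,b): p,e=tri(a,b); print(n,p.round(4),round(e,4))
f('handle',(419.5,207.4),S(218,166))
f('hL',T(137,446),S(313,156)); f('hR',T(302,457),S(122,178))
f('lid far L',T(70,282),S(413,358)); f('lid far R',T(354,300),S(50,400))
f('lid near L',T(48,484),S(395,177)); f('near R',T(352,493),S(63,212))
f('mneck',U(455,182),V(178,326)); f('mbar L',U(388,184),V(262,360)); f('mbar R',U(514,157),V(122,428))
for n,a,b in(('tr far R',(287,343),(299,197)),('far L',(37,373),(539,120)),('near L',(48,508),(460,28)),('near R',(300,477),(230,95))): f(n,U(*a),V(*b))
f('blade neck',U(583,384),S(676,228)); f('large',U(633,212),S(670,436)); f('small',U(452,447),V(79,147))
for a in((413,358),(50,400)): print(pt('scene',*S(*a),.0685).round(4))
for a in((425,434),(80,480)): print('base far',pt('scene',*S(*a),0).round(4))
for n,a,z in(('large',(670,436),.016),('bladeneck',(676,228),.042)): print(n,pt('scene',*S(*a),z).round(4))
for n,a,z in(('small',(79,147),.014),('mneck',(178,326),.055)): print(n,pt('scene',*V(*a),z).round(4))
p=manip.get_state(); print(rot(p['ee_rot']).as_matrix().round(3))
```

```text
handle [ 0.4514 -0.2731  0.1135] 0.0008
hL [ 0.4544 -0.2223  0.1119] 0.0017
hR [ 0.4464 -0.3252  0.1121] 0.0019
lid far L [ 0.5699 -0.1891  0.0655] 0.0025
lid far R [ 0.555  -0.3747  0.0695] 0.0037
lid near L [ 0.4354 -0.1752  0.0647] 0.0057
near R [ 0.4269 -0.3653  0.0754] 0.0031
mneck [0.6297 0.0602 0.0558] 0.0029
mbar L [0.6381 0.1095 0.0211] 0.003
mbar R [0.6581 0.0227 0.0153] 0.0031
tr far R [0.5278 0.1783 0.0173] 0.0032
far L [0.5078 0.3463 0.0224] 0.002
near L [0.4164 0.3372 0.021 ] 0.0048
near R [0.4359 0.1689 0.0178] 0.0053
blade neck [ 0.4934 -0.025   0.0425] 0.002
large [ 0.6173 -0.0605  0.0169] 0.0016
small [0.4549 0.0645 0.0158] 0.0016
[ 0.5726 -0.188   0.0685]
[ 0.5547 -0.3731  0.0685]
base far [ 0.5718 -0.1876 -0.    ]
base far [ 0.5568 -0.3735  0.    ]
large [ 0.6168 -0.0596  0.016 ]
bladeneck [ 0.4931 -0.0238  0.042 ]
small [0.4534 0.0659 0.014 ]
mneck [0.6293 0.0619 0.055 ]
[[-0.955  0.296 -0.001]
 [ 0.296  0.955 -0.001]
 [ 0.    -0.002 -1.   ]]
```

```bash
cat >> h.py <<'E'
BOX=(0.500,-0.2765,-4.3); TRAY=(0.472,0.2577,6.7)
def w(f,x,y):
    a=np.radians(f[2]); return f[0]+x*np.cos(a)-y*np.sin(a), f[1]+x*np.sin(a)+y*np.cos(a)
def here():
    s=manip.get_state(); m=rot(s['ee_rot']).as_matrix(); return s['position'],np.degrees(np.arctan2(m[1,1],m[0,1])),m
def plan(*wps):
    "print shift (mm, deg) in tool axes for every call, each waypoint x y z phi(closing direction)"
    p,ph,_=here(); print('now',p.round(4),round(ph,1))
    for x,y,z,f in wps:
        n=int(np.ceil(max(np.linalg.norm(np.array([x,y,z])-p)/.235,abs(f-ph)/40,1e-6)))
        for k in range(n):
            t=p+(np.array([x,y,z])-p)/(n-k); tf=ph+(f-ph)/(n-k); a=np.radians(ph); d=t-p
            X=np.array([-np.sin(a),np.cos(a)]);Y=np.array([np.cos(a),np.sin(a)])
            s=np.array([d[:2]@X,d[:2]@Y,-d[2]]).round(3); az=round(ph-tf,1)
            print(*s,0,0,az); p=p+np.r_[s[0]*X+s[1]*Y,-s[2]]; ph-=az
    print('end',p.round(4),round(ph,1))
E
python3 - <<'E'
from h import *
h=w(BOX,-.0505,0); print(h)
plan((*h,.25,-4.3),(*h,.15,-4.3),(*h,.091,-4.3))
E
```

```text
(np.float64(0.44964215075698166), np.float64(-0.2727135742952705))
now [0.1702 0.5487 0.2305] 72.8
-0.128 -0.175 -0.005 0 0 19.3
-0.178 -0.124 -0.005 0 0 19.3
-0.209 -0.057 -0.005 0 0 19.2
-0.217 0.014 -0.004 0 0 19.3
0.0 0.0 0.1 0 0 -0.0
0.0 0.0 0.059 0 0 -0.0
end [ 0.4495 -0.2729  0.0905] -4.3
```

Call:
servo_tool(series="-0.026 -0.035 -0.001 0 0 3.9 0; -0.051 -0.07 -0.002 0 0 7.7 0; -0.077 -0.105 -0.003 0 0 11.6 0.2; -0.102 -0.14 -0.004 0 0 15.4 0.5; -0.128 -0.175 -0.005 0 0 19.3 0.5")

```text
clock: 0.6
position: [0.2407, 0.3423, 0.236]
ee_rot: [-0.0, 0.314, 0.949, -0.0]
contact_force: [0.9, -0.7, 0.2]
width: 0.0442
gripper_force: 0.0
```

Call:
servo_tool(series="-0.036 -0.025 -0.001 0 0 3.9 0.5; -0.071 -0.05 -0.002 0 0 7.7 0.5; -0.107 -0.074 -0.003 0 0 11.6 0.5; -0.142 -0.099 -0.004 0 0 15.4 0.5; -0.178 -0.124 -0.005 0 0 19.3 0.5")

```text
clock: 1.1
position: [0.3098, 0.1369, 0.2413]
ee_rot: [0.0, 0.469, 0.883, 0.0]
contact_force: [0.6, -0.1, -0.5]
width: 0.0427
gripper_force: 0.0
```

Call:
servo_tool(series="-0.042 -0.011 -0.001 0 0 3.8 0.5; -0.084 -0.023 -0.002 0 0 7.7 0.5; -0.125 -0.034 -0.003 0 0 11.5 0.5; -0.167 -0.046 -0.004 0 0 15.4 0.5; -0.209 -0.057 -0.005 0 0 19.2 0.5")

```text
clock: 1.6
position: [0.38, -0.0681, 0.2462]
ee_rot: [-0.0, 0.61, 0.792, 0.0]
contact_force: [1.3, 0.2, -0.3]
width: 0.0424
gripper_force: 0.0
```

Call:
servo_tool(series="-0.043 0.003 -0.001 0 0 3.9 0.5; -0.087 0.006 -0.002 0 0 7.7 0.5; -0.13 0.008 -0.003 0 0 11.6 0.5; -0.174 0.011 -0.004 0 0 15.4 0.5; -0.217 0.014 -0.004 0 0 19.3 0.5")

```text
clock: 2.1
position: [0.4499, -0.2742, 0.25]
ee_rot: [-0.0, 0.735, 0.679, 0.0]
contact_force: [0.5, 1.1, 0.5]
width: 0.0425
gripper_force: 0.0
```

Call:
servo_tool(series="0 0 0.03 0 0 0 0.5; 0 0 0.06 0 0 0 0.5; 0 0 0.08 0 0 0 0.5; 0 0 0.09 0 0 0 0.5; 0 0 0.09 0 0 0 0.5")

```text
clock: 2.6
position: [0.4489, -0.2717, 0.1588]
ee_rot: [-0.002, 0.733, 0.68, -0.0]
contact_force: [-0.3, 0.1, -0.4]
width: 0.0425
gripper_force: 0.0
```

Call:
servo_tool(series="0 0 0.02 0 0 0 0.5; 0 0 0.04 0 0 0 0.5; 0 0 0.055 0 0 0 0.5; 0 0 0.067 0 0 0 0.5; 0 0 0.069 0 0 0 0.5")

```text
clock: 3.1
position: [0.4497, -0.2722, 0.0909]
ee_rot: [-0.0, 0.733, 0.68, -0.0]
contact_force: [-0.4, 0.0, -0.7]
width: 0.0426
gripper_force: 0.0
```

Call:
servo_tool(series="0 0 0 0 0 0 0.7; 0 0 0 0 0 0 0.8; 0 0 0 0 0 0 0.9; 0 0 0 0 0 0 0.95; 0 0 0 0 0 0 0.95", squeeze=30)

```text
clock: 3.6
position: [0.4489, -0.2727, 0.0917]
ee_rot: [-0.0, 0.733, 0.68, -0.001]
contact_force: [-4.8, -1.7, 2.6]
width: 0.01
gripper_force: 29.3
```

Run:
```python
from h import *
print(manip.get_state()['width']); p,ph,m=here(); print(p,ph)
# arc about the hinge
r=np.hypot(.116,.043); a0=np.arctan2(.043,-.116)
pr=None
for d in range(0,96,6):
    a=a0-np.radians(d); q=r*np.array([np.cos(a),np.sin(a)])
    if pr is None: pr=q
    print(d,(q-pr).round(4))
snap('scene','sc_h.png')
cv2.imwrite('pics/sc3.png',cv2.resize(cv2.imread('pics/sc_h.png')[120:300,150:350],None,fx=3,fy=3))
```

```text
0.01001968697550373
[ 0.4488679  -0.27270842  0.09170059] -4.309110383369951
0 [0. 0.]
6 [0.0051 0.0119]
12 [0.0115 0.0232]
18 [0.019  0.0337]
24 [0.0275 0.0435]
30 [0.037  0.0522]
36 [0.0474 0.06  ]
42 [0.0586 0.0666]
48 [0.0703 0.072 ]
54 [0.0826 0.0761]
60 [0.0952 0.079 ]
66 [0.1081 0.0805]
72 [0.121  0.0806]
78 [0.1339 0.0794]
84 [0.1466 0.0769]
90 [0.159 0.073]
```

View pics/sc3.png

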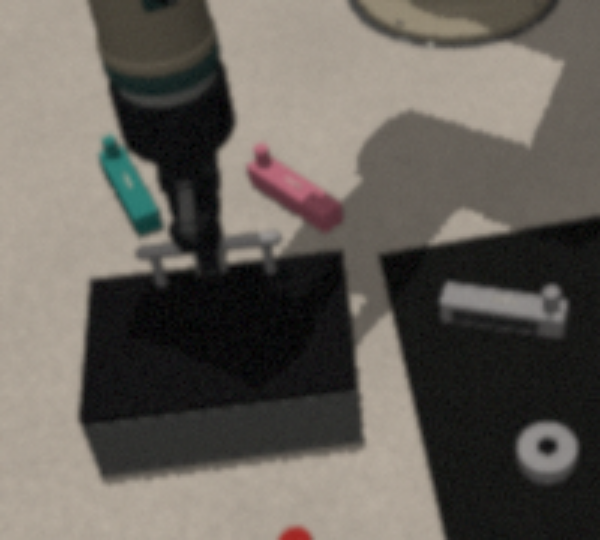

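The bar sits between the pads (width 10 mm). Swing the lid along the arc.

Call:
servo_tool(series="0 0.005 -0.012 0 0 0 0.95; 0 0.011 -0.023 0 0 0 0.95; 0 0.019 -0.034 0 0 0 0.95; 0 0.027 -0.043 0 0 0 0.95; 0 0.037 -0.052 0 0 0 0.95")

```text
clock: 4.15
position: [0.4866, -0.2757, 0.1431]
ee_rot: [-0.0, 0.733, 0.68, -0.001]
contact_force: [-0.3, -3.4, -4.7]
width: 0.0099
gripper_force: 29.3
```

Call:
servo_tool(series="0 0.01 -0.008 0 0 0 0.95; 0 0.022 -0.014 0 0 0 0.95; 0 0.033 -0.02 0 0 0 0.95; 0 0.046 -0.024 0 0 0 0.95; 0 0.058 -0.027 0 0 0 0.95")

```text
clock: 4.65
position: [0.5444, -0.2803, 0.1704]
ee_rot: [-0.0, 0.733, 0.68, -0.001]
contact_force: [-4.1, -3.5, -0.6]
width: 0.0097
gripper_force: 29.7
```

Call:
servo_tool(series="0 0.013 -0.001 0 0 0 0.95; 0 0.026 -0.002 0 0 0 0.95; 0 0.039 0 0 0 0 0.95; 0 0.051 0.002 0 0 0 0.95; 0 0.064 0.006 0 0 0 0.95")

```text
clock: 5.15
position: [0.609, -0.2853, 0.1647]
ee_rot: [0.001, 0.733, 0.68, -0.0]
contact_force: [-4.7, -4.1, -1.0]
width: 0.0098
gripper_force: 29.2
```

Run:
```python
from h import *
print(here()[:2],manip.get_state()['contact_force'],manip.get_state()['moment'])
snap('scene','sc_u.png')
cv2.imwrite('pics/sc4.png',cv2.resize(cv2.imread('pics/sc_u.png')[120:320,130:350],None,fx=3,fy=3))
```

```text
(array([ 0.60903768, -0.28531786,  0.16466093]), np.float64(-4.336325643504308)) [-4.70528382 -4.07452089 -1.03441837] [-0.65629893  0.96383822  0.00886656]
```

View pics/sc4.png

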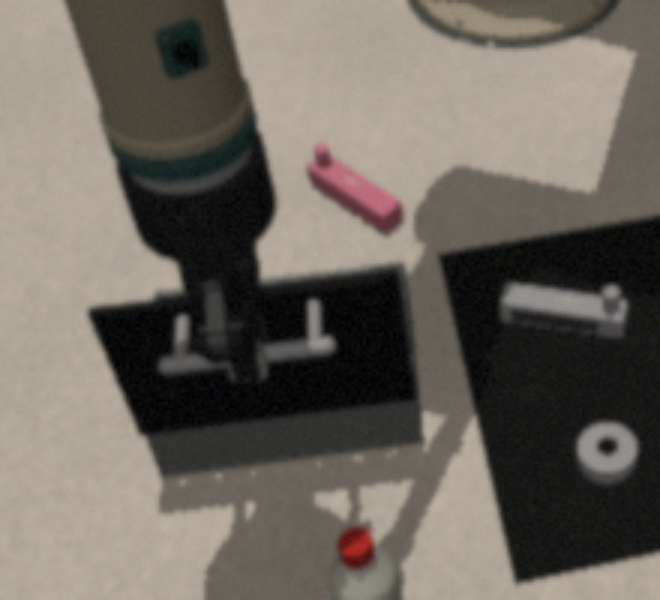

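Lid upright. Release, lift clear and go to the blade.

Run:
```python
from h import *
p,ph,_=here()
plan((p[0],p[1],.25,-4.3),(.479,-.061,.2,-25),(.479,-.061,.009,-25))
```

```text
now [ 0.6115 -0.2855  0.1638] -4.3
0.0 0.0 -0.086 0 0 -0.0
0.107 -0.075 0.025 0 0 10.3
0.092 -0.092 0.025 0 0 10.4
-0.0 0.0 0.191 0 0 -0.0
end [ 0.479  -0.0609  0.0088] -25.0
```

Call:
servo_tool(series="0 0 0 0 0 0 0.65; 0 0 0 0 0 0 0.65; 0 0 0 0 0 0 0.65; 0 0 -0.02 0 0 0 0.65; 0 0 -0.06 0 0 0 0.65")

```text
clock: 5.7
position: [0.6063, -0.2826, 0.2214]
ee_rot: [-0.004, 0.733, 0.68, -0.001]
contact_force: [-0.4, -0.8, -1.0]
width: 0.0301
gripper_force: 0.0
```

Call:
servo_tool(series="0 0 -0.025 0 0 0 0.65; 0 0 -0.025 0 0 0 0.65")

```text
clock: 5.9
position: [0.6102, -0.285, 0.2546]
ee_rot: [0.004, 0.733, 0.68, 0.002]
contact_force: [-0.6, -0.7, 1.1]
width: 0.0301
gripper_force: 0.0
```

Call:
servo_tool(series="0.022 -0.015 0.005 0 0 2 0.4; 0.043 -0.03 0.01 0 0 4 0.4; 0.064 -0.045 0.015 0 0 6.2 0.4; 0.085 -0.06 0.02 0 0 8.3 0.4; 0.107 -0.075 0.025 0 0 10.3 0.4")

```text
clock: 6.4
position: [0.5403, -0.1706, 0.2232]
ee_rot: [-0.001, 0.792, 0.611, 0.0]
contact_force: [0.1, 0.0, 0.3]
width: 0.0514
gripper_force: 0.0
```

Call:
servo_tool(series="0.018 -0.018 0.005 0 0 2 0.4; 0.037 -0.037 0.01 0 0 4 0.4; 0.055 -0.055 0.015 0 0 6.2 0.4; 0.074 -0.074 0.02 0 0 8.3 0.4; 0.092 -0.092 0.025 0 0 10.4 0.4")

```text
clock: 6.9
position: [0.4742, -0.0583, 0.1984]
ee_rot: [-0.001, 0.844, 0.536, -0.0]
contact_force: [-0.2, -0.1, 0.3]
width: 0.0511
gripper_force: 0.0
```

Run:
```python
from h import *
plan((.479,-.061,.009,-25))
t=snap('top','t1.png'); s=snap('scene','s1.png')
cv2.imwrite('pics/s1c.png',cv2.resize(cv2.imread('pics/s1.png')[110:320,140:360],None,fx=2.8,fy=2.8))
```

```text
now [ 0.4742 -0.0583  0.1984] -25.1
-0.0 0.006 0.189 0 0 -0.1
end [ 0.4796 -0.0608  0.0094] -25.0
```

View pics/s1c.png

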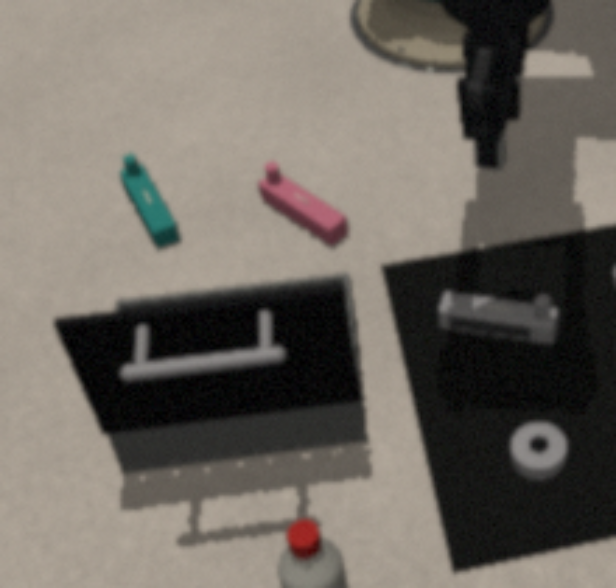

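The lid stands upright by itself and the arm is above the blade. Descend and grip.

Call:
servo_tool(series="0 0 0.04 0 0 0 0.4; 0 0 0.085 0 0 0 0.4; 0 0 0.13 0 0 0 0.4; 0 0 0.155 0 0 0 0.4; 0 0 0.165 0 0 0 0.4")

```text
clock: 7.5
position: [0.4739, -0.0596, 0.0316]
ee_rot: [-0.002, 0.844, 0.537, -0.002]
contact_force: [0.5, 0.6, 0.4]
width: 0.0513
gripper_force: 0.0
```

Call:
servo_tool(series="0 0 0.01 0 0 0 0.4; 0 0 0.02 0 0 0 0.4; 0 0 0.025 0 0 0 0.4; 0 0 0.025 0 0 0 0.6; 0 0 0.025 0 0 0 0.8", squeeze=60)

```text
clock: 8.0
position: [0.4767, -0.0601, 0.01]
ee_rot: [0.001, 0.844, 0.537, 0.001]
contact_force: [-4.6, 2.3, 20.7]
width: 0.0232
gripper_force: 28.6
```

Call:
servo_tool(series="0 0 0 0 0 0 0.9; 0 0 0 0 0 0 0.9; 0 0 0 0 0 0 0.9")

```text
clock: 8.3
position: [0.4767, -0.06, 0.0102]
ee_rot: [0.001, 0.844, 0.537, 0.001]
contact_force: [0.3, -0.4, 5.8]
width: 0.0223
gripper_force: 59.9
```

Run:
```python
from h import *
b=w(BOX,0,.032); p,ph,_=here()
plan((p[0],p[1],.15,-25),(*b,.15,-4.3),(*b,.016,-4.3))
```

```text
now [ 0.4767 -0.06    0.0102] -25.0
0.0 0.0 -0.14 0 0 -0.0
-0.156 0.101 0.0 0 0 -20.7
-0.0 0.0 0.134 0 0 -0.0
end [ 0.5022 -0.2441  0.0162] -4.3
```

Call:
servo_tool(series="0 0 -0.02 0 0 0 0.9; 0 0 -0.06 0 0 0 0.9; 0 0 -0.1 0 0 0 0.9; 0 0 -0.13 0 0 0 0.9; 0 0 -0.14 0 0 0 0.9")

```text
clock: 8.8
position: [0.4773, -0.0601, 0.152]
ee_rot: [0.002, 0.844, 0.537, 0.002]
contact_force: [0.6, -0.0, -3.9]
width: 0.0224
gripper_force: 59.7
```

Call:
servo_tool(series="-0.025 0.016 0 0 0 -4 0.9; -0.06 0.039 0 0 0 -8 0.9; -0.1 0.065 0 0 0 -13 0.9; -0.135 0.087 0 0 0 -18 0.9; -0.156 0.101 0 0 0 -20.7 0.9")

```text
clock: 9.3
position: [0.5007, -0.2467, 0.1473]
ee_rot: [-0.001, 0.733, 0.68, -0.001]
contact_force: [-0.3, 0.2, -3.0]
width: 0.0224
gripper_force: 59.7
```

Call:
servo_tool(series="0 0 0 0 0 0 0.9; 0 0 0.02 0 0 0 0.9; 0 0 0.05 0 0 0 0.9; 0 0 0.075 0 0 0 0.9; 0 0 0.085 0 0 0 0.9")

```text
clock: 9.8
position: [0.4984, -0.2414, 0.0605]
ee_rot: [-0.004, 0.733, 0.68, -0.001]
contact_force: [-0.3, 0.7, -3.0]
width: 0.0223
gripper_force: 59.5
```

Run:
```python
from h import *
print(manip.get_state()['contact_force'],manip.get_state()['width'])
plan((*w(BOX,0,.032),.016,-4.3))
snap('top','t2.png')
cv2.imwrite('pics/t2c.png',cv2.resize(cv2.imread('pics/t2.png')[130:245,340:480],None,fx=4,fy=4))
```

```text
[-0.254456    0.66175517 -2.95586742] 0.02231151407894572
now [ 0.4984 -0.2414  0.0605] -4.3
-0.003 0.004 0.045 0 0 -0.0
end [ 0.5022 -0.2447  0.0155] -4.3
```

View pics/t2c.png

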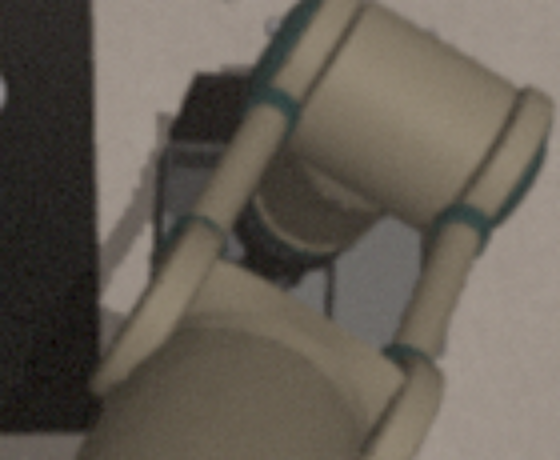

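The arm hides the blade, but the force shows it is held (−3 N). Lower it.

Call:
servo_tool(series="0 0 0.015 0 0 0 0.9; 0 0 0.03 0 0 0 0.9; 0 0 0.04 0 0 0 0.9; 0 0 0.046 0 0 0 0.9; 0 0 0.049 0 0 0 0.9")

```text
clock: 10.35
position: [0.5014, -0.2437, 0.0151]
ee_rot: [-0.0, 0.733, 0.68, 0.0]
contact_force: [-1.7, 1.1, 20.6]
width: 0.0225
gripper_force: 63.3
```

Call:
servo_tool(series="0 0 0 0 0 0 0.9; 0 0 0 0 0 0 0.9")

```text
clock: 10.55
position: [0.5018, -0.2442, 0.0158]
ee_rot: [0.001, 0.733, 0.68, 0.0]
contact_force: [0.3, -0.1, -1.5]
width: 0.0226
gripper_force: 59.7
```

Call:
servo_tool(series="0 0 0 0 0 0 0.55; 0 0 0 0 0 0 0.5; 0 0 0 0 0 0 0.5; 0 0 -0.015 0 0 0 0.5; 0 0 -0.04 0 0 0 0.5")

```text
clock: 11.05
position: [0.5012, -0.2436, 0.0548]
ee_rot: [-0.001, 0.733, 0.68, 0.0]
contact_force: [0.3, 0.7, 0.1]
width: 0.0426
gripper_force: 0.0
```

Call:
servo_tool(series="0 0 -0.04 0 0 0 0.5; 0 0 -0.08 0 0 0 0.5; 0 0 -0.1 0 0 0 0.4; 0 0 -0.11 0 0 0 0.25; 0 0 -0.11 0 0 0 0.25")

```text
clock: 11.55
position: [0.5025, -0.2445, 0.1668]
ee_rot: [0.002, 0.733, 0.68, 0.001]
contact_force: [-0.1, 1.1, 0.3]
width: 0.0638
gripper_force: 0.0
```

Run:
```python
from h import *
plan((.6175,-.0602,.16,-4.3),(.6175,-.0602,.004,-4.3))
```

```text
now [ 0.5025 -0.2445  0.1668] -4.3
0.192 0.101 0.007 0 0 -0.0
0.0 -0.0 0.156 0 0 -0.0
end [ 0.6177 -0.0607  0.0038] -4.3
```

Route clear of the upright lid: sideways first.

Call:
servo_tool(series="0.03 0 0 0 0 0 0.25; 0.07 0 0 0 0 0 0.25; 0.11 0 0 0 0 0 0.25; 0.135 0.01 0 0 0 0 0.25; 0.15 0.03 0 0 0 0 0.25")

```text
clock: 12.05
position: [0.5405, -0.0938, 0.1634]
ee_rot: [-0.002, 0.733, 0.68, -0.001]
contact_force: [0.8, -0.0, -0.3]
width: 0.0646
gripper_force: 0.0
```

Call:
servo_tool(series="0.015 0.025 0.005 0 0 0 0.25; 0.03 0.05 0.01 0 0 0 0.25; 0.042 0.065 0.03 0 0 0 0.25; 0.042 0.071 0.07 0 0 0 0.25; 0.042 0.071 0.1 0 0 0 0.25")

```text
clock: 12.55
position: [0.6162, -0.0592, 0.0615]
ee_rot: [-0.001, 0.733, 0.68, -0.001]
contact_force: [-0.3, 0.2, 0.2]
width: 0.064
gripper_force: 0.0
```

Run:
```python
from h import *
plan((.6175,-.0602,.004,-4.3))
snap('top','t3.png')
cv2.imwrite('pics/t3c.png',cv2.resize(cv2.imread('pics/t3.png')[120:235,310:480],None,fx=4,fy=4))
```

```text
now [ 0.6162 -0.0592  0.0615] -4.3
-0.001 0.001 0.057 0 0 0.0
end [ 0.6171 -0.0603  0.0045] -4.3
```

View pics/t3c.png

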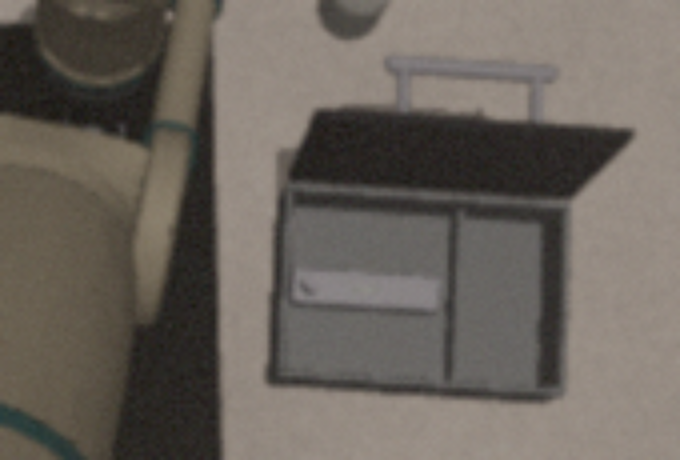

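The blade lies flat in the larger bay (crop ≈365,288). Pick the large weight.

Call:
servo_tool(series="0 0 0.02 0 0 0 0.25; 0 0 0.04 0 0 0 0.25; 0 0 0.054 0 0 0 0.25; 0 0 0.061 0 0 0 0.25; 0 0 0.061 0 0 0 0.3")

```text
clock: 13.1
position: [0.6157, -0.0599, 0.0032]
ee_rot: [-0.001, 0.733, 0.68, -0.001]
contact_force: [-0.2, -0.2, -0.2]
width: 0.06
gripper_force: 0.0
```

Call:
servo_tool(series="0 0 0 0 0 0 0.45; 0 0 0 0 0 0 0.6; 0 0 0 0 0 0 0.7; 0 0 0 0 0 0 0.7; 0 0 0 0 0 0 0.7", squeeze=50)

```text
clock: 13.6
position: [0.6174, -0.0603, 0.0055]
ee_rot: [0.001, 0.733, 0.68, 0.001]
contact_force: [0.0, 0.2, 7.0]
width: 0.0416
gripper_force: 51.4
```

Call:
servo_tool(series="0 0 -0.02 0 0 0 0.7; 0 0 -0.06 0 0 0 0.7; 0 0 -0.1 0 0 0 0.7; 0 0 -0.13 0 0 0 0.7; 0 0 -0.14 0 0 0 0.7")

```text
clock: 14.1
position: [0.6183, -0.0604, 0.1476]
ee_rot: [0.002, 0.733, 0.68, 0.002]
contact_force: [0.9, -0.3, -1.8]
width: 0.0415
gripper_force: 51.2
```

Run:
```python
from h import *
b=w(BOX,0,-.06)
print(manip.get_state()['contact_force'])
plan((.5,-.1,.145,-4.3),(*b,.145,-4.3),(*b,.010,-4.3))
```

```text
[ 0.88518435 -0.31536954 -1.8492499 ]
now [ 0.6183 -0.0604  0.1476] -4.3
-0.048 -0.115 0.003 0 0 -0.0
-0.118 0.007 -0.0 0 0 -0.0
-0.118 0.006 -0.0 0 0 -0.0
-0.0 0.0 0.135 0 0 -0.0
end [ 0.4952 -0.3359  0.0096] -4.3
```

Call:
servo_tool(series="-0.01 -0.025 0 0 0 0 0.7; -0.02 -0.05 0 0 0 0 0.7; -0.03 -0.08 0 0 0 0 0.7; -0.04 -0.105 0 0 0 0 0.7; -0.048 -0.115 0 0 0 0 0.7")

```text
clock: 14.6
position: [0.4945, -0.0987, 0.1426]
ee_rot: [-0.002, 0.733, 0.68, -0.001]
contact_force: [0.9, 0.3, -2.2]
width: 0.0413
gripper_force: 51.3
```

Call:
servo_tool(series="-0.04 0.002 0 0 0 0 0.7; -0.09 0.005 0 0 0 0 0.7; -0.14 0.008 0 0 0 0 0.7; -0.19 0.01 0 0 0 0 0.7; -0.236 0.012 0 0 0 0 0.7")

```text
clock: 15.1
position: [0.4925, -0.3381, 0.1432]
ee_rot: [-0.0, 0.734, 0.68, 0.0]
contact_force: [2.2, -0.1, -2.2]
width: 0.0419
gripper_force: 51.3
```

Call:
servo_tool(series="0 0 0 0 0 0 0.7; 0 0 0.01 0 0 0 0.7; 0 0 0.03 0 0 0 0.7; 0 0 0.055 0 0 0 0.7; 0 0 0.075 0 0 0 0.7")

```text
clock: 15.6
position: [0.4918, -0.3329, 0.0669]
ee_rot: [-0.002, 0.733, 0.68, 0.0]
contact_force: [0.3, -0.7, -1.9]
width: 0.0413
gripper_force: 51.3
```

Call:
servo_tool(series="0 0 0.02 0 0 0 0.7; 0 0 0.04 0 0 0 0.7; 0 0 0.05 0 0 0 0.7; 0 0 0.055 0 0 0 0.7; 0 0 0.058 0 0 0 0.7")

```text
clock: 16.1
position: [0.4926, -0.3347, 0.0109]
ee_rot: [-0.0, 0.733, 0.68, 0.0]
contact_force: [-0.8, -0.6, -1.5]
width: 0.0414
gripper_force: 51.3
```

Call:
servo_tool(series="0 0 0 0 0 0 0.7; 0 0 0 0 0 0 0.7")

```text
clock: 16.3
position: [0.4929, -0.3358, 0.012]
ee_rot: [0.001, 0.733, 0.68, 0.0]
contact_force: [-0.4, -0.4, -1.8]
width: 0.0411
gripper_force: 51.3
```

Call:
servo_tool(series="0 0 0.002 0 0 0 0.7; 0 0 0.002 0 0 0 0.5; 0 0 0.002 0 0 0 0.3; 0 0 0.002 0 0 0 0.3; 0 0 -0.01 0 0 0 0.3")

```text
clock: 16.8
position: [0.4913, -0.3346, 0.0203]
ee_rot: [-0.002, 0.733, 0.68, -0.0]
contact_force: [0.1, -0.3, 1.0]
width: 0.06
gripper_force: 0.0
```

Call:
servo_tool(series="0 0 -0.04 0 0 0 0.3; 0 0 -0.09 0 0 0 0.4; 0 0 -0.14 0 0 0 0.65; 0 0 -0.19 0 0 0 0.65; 0 0 -0.23 0 0 0 0.65")

```text
clock: 17.3
position: [0.4927, -0.3357, 0.2558]
ee_rot: [0.002, 0.733, 0.68, 0.0]
contact_force: [0.2, -0.2, -0.1]
width: 0.0301
gripper_force: 0.0
```

Run:
```python
from h import *
plan((.6098,-.2855,.25,-4.3),(.6098,-.2855,.165,-4.3))
snap('top','t4.png')
cv2.imwrite('pics/t4c.png',cv2.resize(cv2.imread('pics/t4.png')[120:235,310:480],None,fx=4,fy=4))
```

```text
now [ 0.4927 -0.3357  0.2558] -4.3
0.059 0.113 0.006 0 0 -0.0
-0.0 -0.0 0.085 0 0 -0.0
end [ 0.6098 -0.2854  0.1648] -4.3
```

View pics/t4c.png

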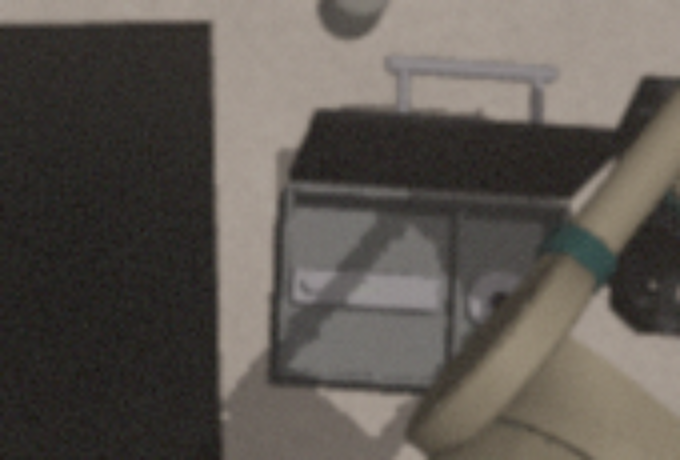

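The weight lies in the smaller bay (crop ≈495,300) and the blade in the larger. Grip the handle again.

Call:
servo_tool(series="0.012 0.023 0 0 0 0 0.65; 0.03 0.057 0 0 0 0 0.65; 0.048 0.092 0 0 0 0 0.65; 0.057 0.109 0 0 0 0 0.65; 0.059 0.113 0 0 0 0 0.65")

```text
clock: 17.85
position: [0.6113, -0.2838, 0.2512]
ee_rot: [0.0, 0.732, 0.681, 0.0]
contact_force: [-0.7, 0.1, 0.3]
width: 0.03
gripper_force: 0.0
```

Call:
servo_tool(series="0 0 0 0 0 0 0.65; 0 0 0.03 0 0 0 0.65; 0 0 0.06 0 0 0 0.65; 0 0 0.08 0 0 0 0.65; 0 0 0.086 0 0 0 0.65")

```text
clock: 18.35
position: [0.607, -0.2854, 0.1632]
ee_rot: [-0.002, 0.734, 0.679, -0.001]
contact_force: [-0.5, -0.3, -0.3]
width: 0.03
gripper_force: 0.0
```

Call:
servo_tool(series="0 0 0 0 0 0 0.75; 0 0 0 0 0 0 0.85; 0 0 0 0 0 0 0.95; 0 0 0 0 0 0 0.95; 0 0 0 0 0 0 0.95", squeeze=30)

```text
clock: 18.85
position: [0.6103, -0.2861, 0.167]
ee_rot: [0.002, 0.733, 0.68, 0.0]
contact_force: [-0.2, -1.4, 5.6]
width: 0.01
gripper_force: 29.8
```

Run:
```python
from h import *
p,ph,_=here(); print(p,ph,manip.get_state()['contact_force'],manip.get_state()['width'])
```

```text
[ 0.61026849 -0.28606606  0.16701819] -4.335846056387885 [-0.19120583 -1.42792627  5.57124787] 0.010049613359192595
```

Call:
servo_tool(series="0 -0.012 -0.004 0 0 0 0.95; 0 -0.025 -0.006 0 0 0 0.95; 0 -0.038 -0.008 0 0 0 0.95; 0 -0.051 -0.008 0 0 0 0.95; 0 -0.064 -0.006 0 0 0 0.95")

```text
clock: 19.35
position: [0.5475, -0.2811, 0.1744]
ee_rot: [0.003, 0.733, 0.68, 0.002]
contact_force: [0.8, -0.2, 12.0]
width: 0.0095
gripper_force: 32.0
```

Call:
servo_tool(series="0 -0.013 0.003 0 0 0 0.95; 0 -0.025 0.007 0 0 0 0.95; 0 -0.037 0.012 0 0 0 0.95; 0 -0.048 0.019 0 0 0 0.95; 0 -0.058 0.027 0 0 0 0.95")

```text
clock: 19.85
position: [0.486, -0.2761, 0.146]
ee_rot: [0.0, 0.733, 0.68, -0.001]
contact_force: [-3.9, -0.2, 9.8]
width: 0.0097
gripper_force: 33.7
```

Call:
servo_tool(series="0 -0.009 0.009 0 0 0 0.95; 0 -0.018 0.018 0 0 0 0.95; 0 -0.025 0.029 0 0 0 0.95; 0 -0.032 0.04 0 0 0 0.95; 0 -0.037 0.05 0 0 0 0.95")

```text
clock: 20.35
position: [0.4485, -0.273, 0.0942]
ee_rot: [-0.001, 0.733, 0.68, -0.001]
contact_force: [-4.4, -1.1, 5.6]
width: 0.0096
gripper_force: 35.2
```

Run:
```python
from h import *
p,ph,_=here(); print(p,ph,manip.get_state()['contact_force'],manip.get_state()['width'])
```

```text
[ 0.44848514 -0.27302871  0.09417036] -4.295264742581755 [-4.44528414 -1.11463116  5.56209144] 0.00957919390797322
```

Call:
servo_tool(series="0 -0.001 0.002 0 0 0 0.95; 0 -0.001 0.003 0 0 0 0.95; 0 -0.001 0.004 0 0 0 0.95; 0 -0.001 0.004 0 0 0 0.95")

```text
clock: 20.75
position: [0.4468, -0.2729, 0.0898]
ee_rot: [-0.002, 0.733, 0.68, -0.002]
contact_force: [-8.1, -2.5, 3.3]
width: 0.0097
gripper_force: 35.3
```

Call:
servo_tool(series="0 0 0.001 0 0 0 0.95; 0 0 0.002 0 0 0 0.95; 0 0 0.003 0 0 0 0.95; 0 0 0.003 0 0 0 0.95")

```text
clock: 21.15
position: [0.4465, -0.2729, 0.0885]
ee_rot: [-0.002, 0.733, 0.68, -0.002]
contact_force: [-12.0, -0.8, 16.1]
width: 0.0095
gripper_force: 36.6
```

Call:
servo_tool(series="0 0 0 0 0 0 0.8; 0 0 0 0 0 0 0.55; 0 0 0 0 0 0 0.5; 0 0 0 0 0 0 0.5; 0 0 -0.03 0 0 0 0.5")

```text
clock: 21.65
position: [0.4477, -0.2709, 0.1139]
ee_rot: [-0.005, 0.733, 0.68, -0.0]
contact_force: [-0.3, 0.0, -0.7]
width: 0.0426
gripper_force: 0.0
```

Run:
```python
from h import *
print(manip.get_state()['contact_force'])
plan((.44,-.2,.20,0),(.454,.065,.18,6.7),(.454,.065,.004,6.7))
```

```text
[-0.25019326  0.01486198 -0.65061484]
now [ 0.4477 -0.2709  0.1139] -4.3
0.07 -0.013 -0.086 0 0 -4.3
0.133 0.007 0.01 0 0 -3.4
0.131 0.015 0.01 0 0 -3.3
0.001 -0.0 0.176 0 0 -0.0
end [0.4542 0.0655 0.0039] 6.7
```

Call:
servo_tool(series="0 0 -0.04 0 0 0 0.5; 0 0 -0.08 0 0 0 0.5; 0.02 -0.005 -0.086 0 0 -1 0.47; 0.05 -0.01 -0.086 0 0 -3 0.47; 0.07 -0.013 -0.086 0 0 -4.3 0.47")

```text
clock: 22.15
position: [0.4416, -0.2001, 0.203]
ee_rot: [-0.001, 0.707, 0.707, 0.0]
contact_force: [0.3, -0.1, -0.7]
width: 0.0455
gripper_force: 0.0
```

Call:
servo_tool(series="0.04 0.003 0.005 0 0 -1.5 0.47; 0.09 0.007 0.01 0 0 -3.4 0.47; 0.14 0.01 0.015 0 0 -4.5 0.47; 0.19 0.014 0.02 0 0 -6 0.47; 0.235 0.014 0.02 0 0 -6.7 0.47")

```text
clock: 22.65
position: [0.4553, 0.0354, 0.182]
ee_rot: [-0.001, 0.664, 0.747, -0.0]
contact_force: [0.6, -0.1, -0.2]
width: 0.0452
gripper_force: 0.0
```

Call:
servo_tool(series="0 0 0 0 0 0 0.47; 0 0 0 0 0 0 0.47")

```text
clock: 22.85
position: [0.4557, 0.034, 0.1827]
ee_rot: [-0.0, 0.663, 0.748, -0.0]
contact_force: [-0.8, -0.8, -0.4]
width: 0.0452
gripper_force: 0.0
```

Run:
```python
from h import *
plan((.454,.065,.004,6.7))
t=snap('top','t5.png'); s=snap('scene','s5.png')
T=cv2.resize(cv2.imread('pics/t5.png')[140:230,350:480],None,fx=4,fy=4);S=cv2.resize(cv2.imread('pics/s5.png')[180:290,165:285],None,fx=4,fy=4)
h=max(T.shape[0],S.shape[0]); W=np.zeros((h,T.shape[1]+S.shape[1]-210,3),np.uint8)
W=np.zeros((T.shape[0]+S.shape[0],520,3),np.uint8)[:600]
W=np.vstack([T[:, :480],S])[:800]
cv2.imwrite('pics/c5.png',cv2.resize(W,None,fx=.74,fy=.74))
g=t.max(2); c=bigc(g>80,(390,447,196,214)); print('handle',cv2.minAreaRect(c),cen(c),cv2.contourArea(c))
```

```text
now [0.4557 0.034  0.1827] 6.9
0.031 0.002 0.179 0 0 0.2
end [0.454  0.065  0.0037] 6.7
handle ((418.51556396484375, 208.76773071289062), (41.175262451171875, 4.257215976715088), 3.814074993133545) (418.9523809523809, 208.76576576576574) 129.5
```

View pics/c5.png

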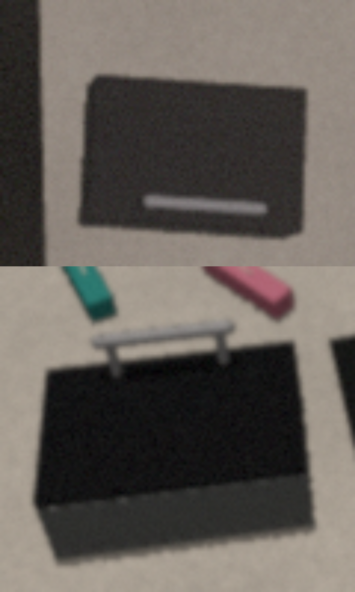

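The lid looks shut, with the handle 1.4 px lower than at the start (it was slightly ajar then). Check by triangulation and take the small weight meanwhile.

Call:
servo_tool(series="0.01 0.001 0.03 0 0 0 0.47; 0.025 0.002 0.07 0 0 0 0.47; 0.031 0.002 0.115 0 0 0 0.47; 0.031 0.002 0.15 0 0 0 0.47; 0.031 0.002 0.165 0 0 0 0.47")

```text
clock: 23.45
position: [0.4525, 0.0622, 0.0153]
ee_rot: [-0.002, 0.666, 0.746, -0.002]
contact_force: [-0.5, 0.7, 0.8]
width: 0.0453
gripper_force: 0.0
```

Call:
servo_tool(series="0 0 0.01 0 0 0 0.47; 0 0 0.014 0 0 0 0.47; 0 0 0.014 0 0 0 0.47; 0 0 0.014 0 0 0 0.65; 0 0 0.014 0 0 0 0.85", squeeze=40)

```text
clock: 23.95
position: [0.4558, 0.0634, 0.0055]
ee_rot: [0.001, 0.665, 0.747, 0.001]
contact_force: [-0.9, -1.5, 2.3]
width: 0.0256
gripper_force: 39.1
```

Call:
servo_tool(series="0 0 0 0 0 0 0.85; 0 0 0 0 0 0 0.85; 0 0 -0.03 0 0 0 0.85; 0 0 -0.07 0 0 0 0.85; 0 0 -0.1 0 0 0 0.85")

```text
clock: 24.45
position: [0.4553, 0.0639, 0.1063]
ee_rot: [0.001, 0.665, 0.747, 0.001]
contact_force: [1.1, -0.2, -0.7]
width: 0.0257
gripper_force: 39.5
```

Run:
```python
from h import *
print(tri((418.6,208.8),(220.4,203)), w(BOX,-.051,0))
b=w(TRAY,0,-.058)
print(manip.get_state()['contact_force'])
plan((*b,.11,6.7),(*b,.011,6.7))
```

```text
(array([ 0.44873172, -0.27223856,  0.10602213]), np.float64(0.0008384196123028345)) (np.float64(0.4491435581902191), np.float64(-0.2726760849318573))
[ 1.12499769 -0.244829   -0.7315973 ]
now [0.4553 0.0639 0.1063] 6.7
0.133 0.039 -0.004 0 0 -0.0
-0.0 0.0 0.099 0 0 -0.0
end [0.4785 0.2006 0.0113] 6.7
```

Handle height is now 0.106 (was 0.1135): shut. Place the small weight.

Call:
servo_tool(series="0.025 0.007 0 0 0 0 0.85; 0.06 0.018 0 0 0 0 0.85; 0.1 0.029 0 0 0 0 0.85; 0.125 0.037 0 0 0 0 0.85; 0.133 0.039 0 0 0 0 0.85")

```text
clock: 24.95
position: [0.4787, 0.203, 0.1046]
ee_rot: [0.0, 0.664, 0.748, 0.001]
contact_force: [-0.6, 0.6, -0.8]
width: 0.0255
gripper_force: 39.5
```

Call:
servo_tool(series="0 0 0 0 0 0 0.85; 0 0 0.02 0 0 0 0.85; 0 0 0.05 0 0 0 0.85; 0 0 0.07 0 0 0 0.85; 0 0 0.08 0 0 0 0.85")

```text
clock: 25.45
position: [0.4764, 0.1985, 0.0227]
ee_rot: [-0.001, 0.665, 0.747, -0.002]
contact_force: [-1.8, -0.2, -0.5]
width: 0.026
gripper_force: 39.5
```

Call:
servo_tool(series="0 0 0.006 0 0 0 0.85; 0 0 0.011 0 0 0 0.85; 0 0 0.014 0 0 0 0.85; 0 0 0.015 0 0 0 0.85; 0 0 0.015 0 0 0 0.85")

```text
clock: 25.95
position: [0.4787, 0.2002, 0.0105]
ee_rot: [0.001, 0.665, 0.747, 0.001]
contact_force: [-0.7, -1.7, 4.1]
width: 0.0259
gripper_force: 40.0
```

Run:
```python
from h import *
print(manip.get_state()['contact_force']); p=here()[0]
plan((p[0],p[1],.13,6.7),(.6295,.0603,.13,12.2),(.6295,.0603,.034,12.2))
```

```text
[-0.72888941 -1.65609765  4.13276307]
now [0.4787 0.2002 0.0105] 6.7
0.0 0.0 -0.119 0 0 -0.0
-0.157 0.133 -0.0 0 0 -5.5
0.0 0.0 0.096 0 0 -0.0
end [0.6291 0.0598 0.0335] 12.2
```

Call:
servo_tool(series="0 0 0 0 0 0 0.6; 0 0 0 0 0 0 0.53; 0 0 0 0 0 0 0.53; 0 0 -0.03 0 0 0 0.53; 0 0 -0.07 0 0 0 0.53")

```text
clock: 26.45
position: [0.4763, 0.1999, 0.0782]
ee_rot: [-0.002, 0.665, 0.747, -0.002]
contact_force: [0.8, 0.6, 0.3]
width: 0.04
gripper_force: 0.0
```

Call:
servo_tool(series="0 0 -0.04 0 0 0 0.53; -0.03 0.026 -0.049 0 0 -1.5 0.5; -0.06 0.052 -0.049 0 0 -2.5 0.5; -0.1 0.084 -0.049 0 0 -4 0.5; -0.13 0.11 -0.049 0 0 -5.5 0.5")

```text
clock: 26.95
position: [0.6041, 0.0824, 0.1286]
ee_rot: [0.001, 0.628, 0.778, 0.0]
contact_force: [0.8, 0.5, 0.6]
width: 0.0427
gripper_force: 0.0
```

Call:
servo_tool(series="-0.01 0.01 0 0 0 0 0.5; -0.025 0.02 0 0 0 0 0.5; -0.025 0.02 0.02 0 0 0 0.5; -0.025 0.02 0.04 0 0 0 0.5; -0.025 0.02 0.05 0 0 0 0.5")

```text
clock: 27.45
position: [0.6255, 0.0643, 0.0764]
ee_rot: [-0.002, 0.628, 0.778, -0.001]
contact_force: [0.4, 0.0, 1.1]
width: 0.0425
gripper_force: 0.0
```

Run:
```python
from h import *
snap('scene','s6.png')
plan((.6295,.0603,.029,12.2))
cv2.imwrite('pics/s6c.png',cv2.resize(cv2.imread('pics/s6.png')[160:310,345:500],None,fx=3.8,fy=3.8))
```

```text
now [0.6249 0.0643 0.0754] 12.2
-0.005 0.004 0.046 0 0 0.0
end [0.6299 0.0603 0.0294] 12.2
```

View pics/s6c.png

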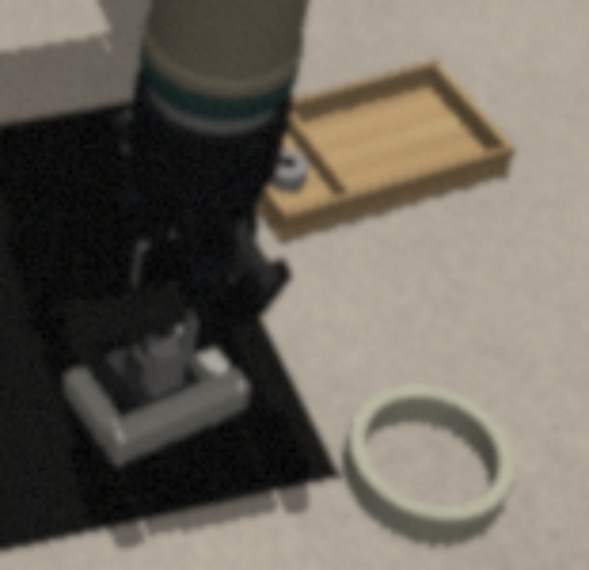

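The small weight lies in the tray's smaller bay (crop ≈290,168); the gripper is above the mallet's neck. Descend and grip.

Call:
servo_tool(series="-0.003 0.003 0.01 0 0 0 0.5; -0.003 0.003 0.025 0 0 0 0.5; -0.003 0.003 0.038 0 0 0 0.5; -0.003 0.003 0.048 0 0 0 0.5; -0.003 0.003 0.048 0 0 0 0.5")

```text
clock: 28.0
position: [0.6298, 0.0616, 0.0288]
ee_rot: [-0.001, 0.628, 0.778, -0.001]
contact_force: [0.6, -0.2, 0.1]
width: 0.043
gripper_force: 0.0
```

Call:
servo_tool(series="0 0 0 0 0 0 0.5; 0 0 0 0 0 0 0.7; 0 0 0 0 0 0 0.8; 0 0 0 0 0 0 0.9; 0 0 0 0 0 0 0.95", squeeze=60)

```text
clock: 28.5
position: [0.6309, 0.0614, 0.031]
ee_rot: [0.0, 0.628, 0.778, 0.0]
contact_force: [-1.3, -0.1, 4.5]
width: 0.011
gripper_force: 59.9
```

Call:
servo_tool(series="0 0 0 0 0 0 0.95; 0 0 0 0 0 0 0.95; 0 0 0 0 0 0 0.95")

```text
clock: 28.8
position: [0.6309, 0.0614, 0.031]
ee_rot: [0.0, 0.628, 0.778, 0.0]
contact_force: [-1.3, -0.2, 6.2]
width: 0.0109
gripper_force: 60.2
```

Run:
```python
from h import *
b=w(TRAY,.004,.025); p=here()[0]
plan((p[0],p[1],.13,12.2),(*b,.13,6.7),(*b,.034,6.7))
```

```text
now [0.6309 0.0614 0.031 ] 12.2
0.0 0.0 -0.099 0 0 -0.0
0.125 -0.054 0.0 0 0 2.7
0.122 -0.059 0.0 0 0 2.8
0.0 -0.0 0.096 0 0 -0.0
end [0.4735 0.2829 0.034 ] 6.7
```

Call:
servo_tool(series="0 0 -0.01 0 0 0 0.95; 0 0 -0.035 0 0 0 0.95; 0 0 -0.065 0 0 0 0.95; 0 0 -0.09 0 0 0 0.95; 0 0 -0.099 0 0 0 0.95")

```text
clock: 29.3
position: [0.6326, 0.0615, 0.132]
ee_rot: [0.002, 0.628, 0.778, 0.002]
contact_force: [0.3, -0.0, -3.4]
width: 0.0106
gripper_force: 59.0
```

Call:
servo_tool(series="0.02 -0.009 0 0 0 0.5 0.95; 0.045 -0.02 0 0 0 1 0.95; 0.075 -0.033 0 0 0 1.7 0.95; 0.1 -0.043 0 0 0 2.2 0.95; 0.125 -0.054 0 0 0 2.7 0.95")

```text
clock: 29.8
position: [0.5503, 0.1731, 0.1281]
ee_rot: [-0.001, 0.647, 0.763, -0.001]
contact_force: [0.7, 0.0, -3.9]
width: 0.0109
gripper_force: 58.9
```

Call:
servo_tool(series="0.03 -0.015 0 0 0 0.6 0.95; 0.06 -0.029 0 0 0 1.4 0.95; 0.09 -0.044 0 0 0 2 0.95; 0.112 -0.055 0 0 0 2.6 0.95; 0.122 -0.059 0 0 0 2.8 0.95")

```text
clock: 30.3
position: [0.4711, 0.2842, 0.1283]
ee_rot: [-0.001, 0.664, 0.748, -0.001]
contact_force: [0.6, 0.3, -3.8]
width: 0.0106
gripper_force: 58.9
```

Call:
servo_tool(series="0 0 0 0 0 0 0.95; 0 0 0.01 0 0 0 0.95; 0 0 0.03 0 0 0 0.95; 0 0 0.05 0 0 0 0.95; 0 0 0.06 0 0 0 0.95")

```text
clock: 30.8
position: [0.4731, 0.2811, 0.0669]
ee_rot: [-0.0, 0.665, 0.747, -0.002]
contact_force: [0.4, 0.1, -2.7]
width: 0.0109
gripper_force: 58.8
```

Call:
servo_tool(series="0 0 0 0 0 0 0.95; 0 0 0 0 0 0 0.95")

```text
clock: 31.0
position: [0.4742, 0.2825, 0.0693]
ee_rot: [0.0, 0.665, 0.747, 0.0]
contact_force: [-0.5, -0.2, -3.3]
width: 0.0109
gripper_force: 58.8
```

Run:
```python
from h import *
snap('scene','s7.png')
print(manip.get_state()['contact_force'],manip.get_state()['moment']); plan((*w(TRAY,.004,.025),.036,6.7))
cv2.imwrite('pics/s7c.png',cv2.resize(cv2.imread('pics/s7.png')[140:260,370:500],None,fx=4,fy=4))
```

```text
[-0.8639859  -0.50749609 -3.14545601] [ 0.02926333 -0.08520917 -0.02241504]
now [0.4745 0.2828 0.0698] 6.6
0.0 -0.001 0.034 0 0 -0.1
end [0.4735 0.2827 0.0358] 6.7
```

View pics/s7c.png

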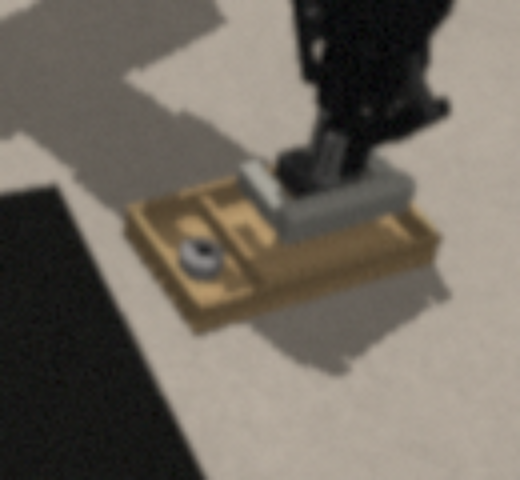

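The mallet hangs level over the larger bay, the small weight lies in the smaller one (crop ≈200,260). Lower the mallet.

Call:
servo_tool(series="0 -0.001 0.008 0 0 0 0.95; 0 -0.001 0.017 0 0 0 0.95; 0 -0.001 0.025 0 0 0 0.95; 0 -0.001 0.031 0 0 0 0.95; 0 -0.001 0.033 0 0 0 0.95")

```text
clock: 31.55
position: [0.4717, 0.2825, 0.036]
ee_rot: [-0.0, 0.665, 0.747, -0.001]
contact_force: [-5.0, -3.2, 11.1]
width: 0.0106
gripper_force: 61.1
```

Call:
servo_tool(series="0 0 0 0 0 0 0.95; 0 0 0.001 0 0 0 0.95; 0 0 0.001 0 0 0 0.95")

```text
clock: 31.85
position: [0.4726, 0.2829, 0.036]
ee_rot: [0.0, 0.665, 0.747, 0.0]
contact_force: [-2.7, -0.6, 4.4]
width: 0.0111
gripper_force: 59.9
```

Call:
servo_tool(series="0 0 0 0 0 0 0.7; 0 0 0 0 0 0 0.55; 0 0 0 0 0 0 0.5; 0 0 -0.02 0 0 0 0.5; 0 0 -0.05 0 0 0 0.5")

```text
clock: 32.35
position: [0.4711, 0.2821, 0.0841]
ee_rot: [-0.001, 0.665, 0.747, -0.002]
contact_force: [0.0, 1.2, -0.0]
width: 0.0426
gripper_force: 0.0
```

Call:
servo_tool(series="0 0 -0.04 0 0 0 0.5; 0 0 -0.08 0 0 0 0.5; 0.01 -0.04 -0.1 0 0 0 0.5; 0.02 -0.08 -0.12 0 0 0 0.5; 0.03 -0.1 -0.13 0 0 0 0.5")

```text
clock: 32.85
position: [0.3673, 0.3009, 0.2171]
ee_rot: [-0.0, 0.665, 0.747, 0.001]
contact_force: [1.2, 0.5, 0.1]
width: 0.0429
gripper_force: 0.0
```

Call:
servo_tool(series="0.04 -0.02 0 0 0 0 0.5; 0.08 -0.04 0 0 0 0 0.5; 0.12 -0.06 0 0 0 0 0.5; 0.12 -0.06 0 0 0 0 0.5; 0.12 -0.06 0 0 0 0 0.5")

```text
clock: 33.35
position: [0.2956, 0.4136, 0.2151]
ee_rot: [0.0, 0.664, 0.748, -0.0]
contact_force: [-0.1, -0.1, -0.4]
width: 0.0423
gripper_force: 0.0
```

Run:
```python
from h import *
snap('scene','s8.png'); snap('top','t8.png')
a=cv2.resize(cv2.imread('pics/s8.png')[160:330,160:490],None,fx=2.4,fy=2.4)[:,:790]
b=cv2.resize(cv2.imread('pics/t8.png')[170:235,175:475],None,fx=2.63,fy=2.63)[:,:789]
b=cv2.copyMakeBorder(b,0,0,0,790-b.shape[1],0)
cv2.imwrite('pics/f8.png',np.vstack([a,b]))
```

```text
(no output)
```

View pics/f8.png

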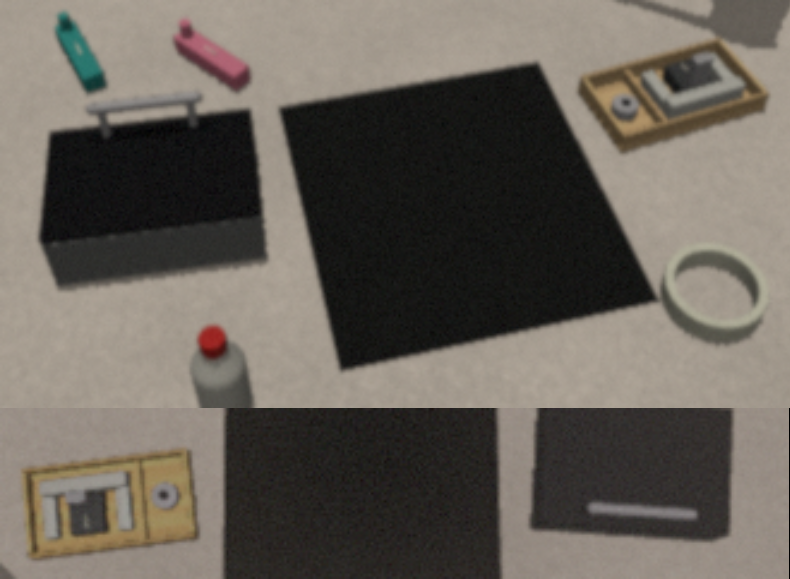

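The mallet (scene crop ≈690,80) and small weight (625,105) lie flat in the tray, the lid is shut, and the bottle and tape are in place. Handing in.

```bash
python3 -c "
from rig import manip; print(manip.sign_off())"
```

```text
the job is handed in; nothing more can be done
None
```

I handed the job in at about 33 s of robot time: the blade head and large weight are in the kit box with the lid shut, the mallet head and small weight lie flat in the tray, and the bottle and tape roll look unmoved; no pass or fail verdict came back.

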